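# Flag the worn shock mount of a staining shaker

### The arm

A 6-joint arm with a two-finger parallel gripper is mounted at the origin on the work surface. World frame = base frame: x ahead of the robot, y to its left, z up, the work surface at z = 0. Lengths are in m, angles in rad, forces in N, time in s.
With the tool pointing down it reaches from about 0.225 to 0.875 m from the base axis. Payload 3.4 kg.
Tool frame: the origin (TCP) lies at the very end of the fingers, on their centre line; the grasp point (between the pads) lies 19 mm behind it; z points along the fingers, y is the direction in which the jaws open and shut (so a half turn about z gives the same grasp; the last joint's range is limited). The gripper opens to 85 mm and grips with 20 to 120 N. Pads are 22 mm wide; open, the fingers measure 114 mm over their backs; the gripper's body (76 mm by 85 mm) begins 54 mm behind the grasp point. The pads swing forward as they close: fully open they stand 13 mm farther back than shut.
Start: joints at [-1.404, 0.276, 1.505, -0, 1.361, -0.121], TCP at [0.163, -0.551, 0.231] pointing down, gripper open.
Joint ranges: [-2.89, 2.89], [-0.75, 2.08], [0.22, 2.7], [-1.18, 4.32], [0.11, 2.71], [-2.7, 2.7]. Speed limits (rad/s): [2.57, 2.57, 3.14, 3.14, 3.14, 3.14].

### API

Orientations are given as a unit quaternion [w, x, y, z].
In Python, from rig import manip gives the robot as it stands. The module is installed in compiled form; this text tells all that it offers.
- The arm moves only by the tool carry_out, never from a script. Its argument "moves" is one flat list of numbers, 5 for each row, row after row: the opening in per cent of the stroke, from 0 (shut) to 100 (fully open), then the shift along the world's x, y, z in cm, then the turn about the world's z in rad. A call has exactly 10 rows; each row shifts and turns the commanded pose from where the row before left it; what a row does not reach is not made up. A row lasts 1/10 s, in which the tool goes at most 50 mm and 8.59 degrees, less where a joint would pass 70% of its speed; a pose out of reach is approached as far as the arm can. A call is refused whole if a number of a shift passes 5 or a number of a turn 0.15, either way. A call with a gripper value outside its range is refused whole. The fingers move at their own pace and stop on an object; "squeeze" is the grip in N (left out, the last holds). Time passes only in rows, so rows that do not move let the fingers close, or fill a call up. It gives the time, the measured TCP pose, the force and the opening at its end, in the units of the state.
- manip.get_state(): the state, without advancing time (a new reading comes with each control period).
- manip.get_image(name): name is "side" or "top" or "wrist"; returns the picture (384x512x3 uint8, red, green, blue); there is no depth.
- manip.camera_info(name): a dict with "fov_y" (degrees; the focal length in pixels is half the picture's height over the tangent of half this angle, whatever the lens; pixels are square), "cx", "cy" (the principal point, pixels), "rvec" (rotation vector, rad) and "tvec" (3), from world to camera coordinates, as OpenCV has them; the wrist camera has in their place "hand_eye" (4x4, takes a point from camera to tool coordinates, whose origin is the TCP and whose axes are the flange's). Camera axes: x right, y down, z forward; pixel columns grow to the right and rows downward; lengths in m; the calibration is good to about 2 mm. A picture is of the moment at which its call begins: read the wrist's pose just before it. camera_info takes no time and is no camera call.
- manip.sign_off(): hands the job in, once; it reports no verdict.
The state is a dict: "clock": time; "qpos": joint angles; "qd": joint speeds; "effort": joint torques, N m; "position": TCP position; "ee_rot": TCP orientation; "contact_force": force on the tool from outside, world axes, zero at the start; "moment": the same for the moment, N m; "width": finger opening in m.
Only numpy, scipy, OpenCV 4.12 (cv2) and the standard library are available. Lean on these libraries where they do the work, as an engineer would, in place of code of your own. Each camera call takes 0.05 s, during which the arm holds its last target. There are 200 camera calls.

### The job

One of the three spring-mounted teal pads on the staining shaker has a worn spring and is the softest. With closed fingertips press each pad down in turn, working from the robot's left to its right, to feel which gives most easily; then push the orange tag on that pad's unit all the way down, to mark it for replacement. Leave the other two tags up, and do not move the jar, rack, dish and bottle standing around.

Things in the scene. Friction and masses are not known exactly. Their poses are not given: they have to be found in the camera images.
- deck: white flat plate fixed to the bench, 240 (x) x 460 (y) x 12 mm; origin at the centre of its underside, on the bench top. Three grey shock-mount units, alike to the eye, stand on it in a row along its y axis, about 140 mm apart. Left, middle and right in the names are as seen by the robot (left is +y). Which one has the softest spring changes from one start to the next.
- pad_left_top (a point): centre of the top face of the round teal pad of the left unit: 52 mm across, 12 mm thick, level, 72 mm above the bench when up. It moves with the pad. x and y along the unit's own axes (130 x 70 mm grey block, its top 40 mm above the bench); the unit's tag stands 72 mm to -x of the pad (the side nearest the robot).
- pad_left: the left pad itself; origin at the centre of its underside, 60 mm above the bench when up and 46 mm when fully down (travel 14 mm, straight down). A spring returns it. Pressing it to half / full travel takes about 2 / 3 N for the softest spring, 4.5 / 8 N and 7.5 / 13 N for the other two; at rest all three stand equally high. A press counts from 3 mm down, held for 0.1 s.
- tag_left_top (a point): centre of the top face of the orange tag of the left unit: an upright tab 22 (x) x 28 (y) mm in a grey post 34 x 40 mm, whose top is 74 mm above the bench. The tag's top is 94 mm above the bench when fully up and 80 mm when fully down. It moves with the tag.
- tag_left (a joint): how far the left tag is pushed down, m: 0 up, 0.014 fully down; starts between 0 and 0.002. It is held by friction alone (about 3 N to move it) and stays where it is left.
- pad_middle_top (a point): centre of the top face of the round teal pad of the middle unit: 52 mm across, 12 mm thick, level, 72 mm above the bench when up. It moves with the pad. x and y along the unit's own axes (130 x 70 mm grey block, its top 40 mm above the bench); the unit's tag stands 72 mm to -x of the pad (the side nearest the robot).
- pad_middle: the middle pad itself; origin at the centre of its underside, 60 mm above the bench when up and 46 mm when fully down (travel 14 mm, straight down). A spring returns it. Pressing it to half / full travel takes about 2 / 3 N for the softest spring, 4.5 / 8 N and 7.5 / 13 N for the other two; at rest all three stand equally high. A press counts from 3 mm down, held for 0.1 s.
- tag_middle_top (a point): centre of the top face of the orange tag of the middle unit: an upright tab 22 (x) x 28 (y) mm in a grey post 34 x 40 mm, whose top is 74 mm above the bench. The tag's top is 94 mm above the bench when fully up and 80 mm when fully down. It moves with the tag.
- tag_middle (a joint): how far the middle tag is pushed down, m: 0 up, 0.014 fully down; starts between 0 and 0.002. It is held by friction alone (about 3 N to move it) and stays where it is left.
- pad_right_top (a point): centre of the top face of the round teal pad of the right unit: 52 mm across, 12 mm thick, level, 72 mm above the bench when up. It moves with the pad. x and y along the unit's own axes (130 x 70 mm grey block, its top 40 mm above the bench); the unit's tag stands 72 mm to -x of the pad (the side nearest the robot).
- pad_right: the right pad itself; origin at the centre of its underside, 60 mm above the bench when up and 46 mm when fully down (travel 14 mm, straight down). A spring returns it. Pressing it to half / full travel takes about 2 / 3 N for the softest spring, 4.5 / 8 N and 7.5 / 13 N for the other two; at rest all three stand equally high. A press counts from 3 mm down, held for 0.1 s.
- tag_right_top (a point): centre of the top face of the orange tag of the right unit: an upright tab 22 (x) x 28 (y) mm in a grey post 34 x 40 mm, whose top is 74 mm above the bench. The tag's top is 94 mm above the bench when fully up and 80 mm when fully down. It moves with the tag.
- tag_right (a joint): how far the right tag is pushed down, m: 0 up, 0.014 fully down; starts between 0 and 0.002. It is held by friction alone (about 3 N to move it) and stays where it is left.
- jar: loose white specimen jar with a green cap, 28 mm across, 44 mm tall, upright on the deck between two units; origin at the centre of its underside. Leave alone.
- rack: loose black slide rack, 70 x 24 x 30 mm, on the deck between two units; origin at the centre of its underside. Leave alone.
- dish: loose open green staining dish, 75 x 100 x 45 mm, on the bench beyond the deck; origin at the centre of its underside. Leave alone.
- bottle: loose white reagent bottle with a blue cap, 60 mm across, 130 mm tall, on the bench to the robot's left of the deck; origin at the centre of its underside. Leave alone.

How it is judged:
On the way, in this order (a step that is already met when the one before it is completed fails the run):
1. the left pad is pressed down (height (world z) of pad_left below 0.057 m), for 0.1 s.
2. then the middle pad is pressed down (height (world z) of pad_middle below 0.057 m), for 0.1 s.
3. then the right pad is pressed down (height (world z) of pad_right below 0.057 m), for 0.1 s.
4. then the tag of the softest unit is pushed fully down (((value of joint tag_left above 0.0115 m and contact force between pad_left and anything else below 1.3 N) or (value of joint tag_middle above 0.0115 m and contact force between pad_middle and anything else below 1.3 N) or (value of joint tag_right above 0.0115 m and contact force between pad_right and anything else below 1.3 N))), for 0.2 s.
At the end, for the whole second after the job is handed in: The tag of the unit with the softest spring (at rest it bears its pad with 1.0 N, the others with 1.6 N or more) is at least 11.5 of its 14 mm down, the other tags are less than 5 mm down, all pads are back up within 2 mm, and jar, rack, dish and bottle are within 15 mm of where they stood (((value of joint tag_left above 0.0115 m and contact force between pad_left and anything else below 1.3 N and value of joint each of tag_middle, tag_right below 0.005 m) or (value of joint tag_middle above 0.0115 m and contact force between pad_middle and anything else below 1.3 N and value of joint each of tag_left, tag_right below 0.005 m) or (value of joint tag_right above 0.0115 m and contact force between pad_right and anything else below 1.3 N and value of joint each of tag_left, tag_middle below 0.005 m)) and height (world z) of each of pad_left, pad_middle, pad_right above 0.058 m and distance of each of jar, rack, dish, bottle from where it was at the start of the episode below 0.015 m); the robot touches nothing.
It fails at once if a bystander (jar, rack, dish, bottle) is lifted, carried or pushed more than 15 mm, or tipped (distance of any of jar, rack, dish, bottle from where it was at the start of the episode above 0.015 m or angle between any of jar, rack, dish, bottle's own z axis and vertical above 0.35 rad).
It also fails if it takes over 45 s, if anything falls off the work surface, if the arm or the gripper's body presses on something with over 40 N, if the wrist force passes 120 N, or if a joint passes its speed limit or range.

## Working session

There is one attempt and no reset: what is moved stays moved. The work goes in short steps, Python scripts to look and compute and a tool call to move; the robot and the scene stay as the last step left them, time stands still between calls to the robot, and variables do not carry over. Pictures are saved under pics/ and viewed, about 8 in all and at most 12, crops included, and the job is handed in when it is done.

Besides the shell and the picture viewer there is one more tool, called after ">>>" as name(argument=value, ...) on one line, values as JSON. carry_out: Moves the arm, as the interface text tells. Its arguments: {"type":"object","properties":{"moves":{"type":"array","items":{"type":"number"}},"squeeze":{"type":"number"}},"required":["moves"]}

```bash
mkdir -p pics; cat > h.py <<'E'
import numpy as np,cv2
from rig import manip
def save(n,f):
    im=manip.get_image(n); cv2.imwrite('pics/'+f,im[:,:,::-1]); return im
def cam(n):
    c=manip.camera_info(n); f=192/np.tan(np.radians(c['fov_y'])/2)
    K=np.array([[f,0,c['cx']],[0,f,c['cy']],[0,0,1]])
    return K,cv2.Rodrigues(np.array(c['rvec'],float))[0],np.array(c['tvec'],float)
def onplane(n,uv,z):
    K,R,t=cam(n); d=R.T@np.linalg.inv(K)@np.array([*uv,1.]); o=-R.T@t
    return o+d*(z-o[2])/d[2]
def tri(uv1,uv2):
    P=[(lambda K,R,t:K@np.c_[R,t])(*cam(n)) for n in('top','side')]
    X=cv2.triangulatePoints(*P,np.array(uv1,float),np.array(uv2,float)); return (X[:3]/X[3]).ravel()
def blobs(im,lo,hi,amin=40):
    m=cv2.inRange(cv2.cvtColor(im,cv2.COLOR_RGB2HSV),lo,hi)
    n,_,s,c=cv2.connectedComponentsWithStats(m)
    return [(s[i].tolist(),c[i].round(1).tolist()) for i in range(1,n) if s[i,4]>amin]
E
python3 - <<'E'
from h import *
a=save('top','t1.png');b=save('side','s1.png')
cv2.imwrite('pics/both.png',cv2.resize(np.hstack([a,b])[:,:,::-1],(800,300),interpolation=cv2.INTER_AREA))
for im in(a,b):
    print('orange',blobs(im,(5,150,120),(20,255,255)));print('teal',blobs(im,(82,90,60),(98,255,255)))
print(manip.get_state()); print([ (n,manip.camera_info(n)) for n in('top','side','wrist')])
E
```

```text
orange [([252, 246, 13, 11, 121], [258.3, 251.1]), ([387, 252, 13, 10, 127], [393.0, 256.5]), ([321, 259, 13, 11, 125], [327.2, 263.8])]
teal []
orange [([199, 190, 9, 7, 45], [202.8, 193.0]), ([199, 225, 13, 9, 90], [205.3, 229.0]), ([226, 265, 15, 13, 141], [232.4, 271.5])]
teal []
{'clock': 0.1, 'qpos': array([-1.40404251e+00,  2.76512377e-01,  1.50597690e+00,  1.27104157e-05,
        1.36075456e+00, -1.20991145e-01]), 'qd': array([ 6.24342716e-04, -2.22384248e-03, -1.70387329e-03, -7.03953017e-04,
       -4.39667214e-05, -2.93471920e-05]), 'effort': array([ 6.54511005e-04, -4.17701590e+01, -2.46404314e+01, -2.45226929e-04,
        5.70569246e-03,  3.17710658e-06]), 'position': array([ 0.16310408, -0.55088537,  0.2305491 ]), 'ee_rot': array([-8.25516863e-04,  9.89668048e-01,  1.43375286e-01, -1.26761607e-05]), 'contact_force': array([-0.14686241,  0.54080434, -0.37192826]), 'moment': array([ 0.02218112,  0.07415288, -0.01981748]), 'width': 0.08552693806390281}
[('top', {'fov_y': 42.42188281032617, 'cx': 261.2047988386735, 'cy': 193.22640197435112, 'rvec': array([ 2.21248356, -1.98526455,  0.21290311]), 'tvec': array([0.05586537, 0.64554919, 0.98318596])}), ('side', {'fov_y': 53.36662373599318, 'cx': 259.5808887434073, 'cy': 188.80514441121412, 'rvec': array([ 2.07849767, -0.25659873,  0.13506124]), 'tvec': array([-0.59525848,  0.20731283,  0.70509035])}), ('wrist', {'fov_y': 59.165093694839896, 'cx': 261.1665940691344, 'cy': 191.12192696340847, 'hand_eye': array([[-7.23906501e-04, -9.54003266e-01, -2.99795339e-01,
         7.56810667e-02],
       [ 9.99999558e-01, -5.10753376e-04, -7.89357811e-04,
        -2.40193534e-04],
       [ 5.99928448e-04, -2.99795778e-01,  9.54003214e-01,
        -1.42245987e-01],
       [ 0.00000000e+00,  0.00000000e+00,  0.00000000e+00,
         1.00000000e+00]])})]
```

View pics/t1.png

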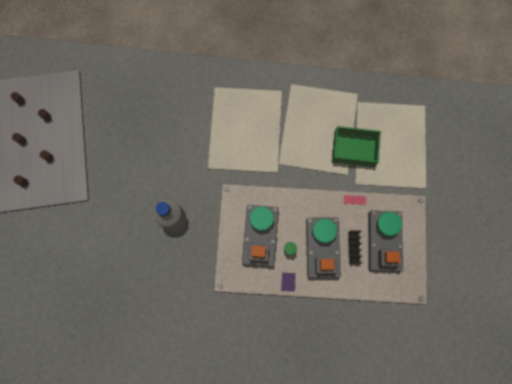

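View pics/s1.png

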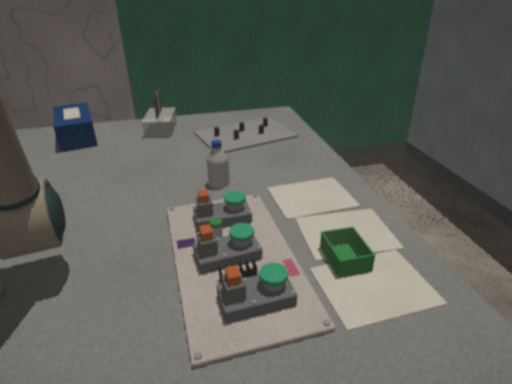

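The top view shows three units, with pads near (262,218), (325,231) and (389,224), and tags below them. The jar is at (290,249), the rack at (354,248), the dish at (356,147) and the bottle at (166,213). In the side view the unit beside the bottle, the left one, is farthest away.

```bash
python3 - <<'E'
from h import *
a=cv2.imread('pics/t1.png')[:,:,::-1];b=cv2.imread('pics/s1.png')[:,:,::-1]
for im in(a,b): print([x for x in blobs(im,(70,120,90),(88,255,255))])
tp=sorted([x for x in blobs(a,(70,120,90),(88,255,255),150)],key=lambda x:x[1][0])
sp=sorted([x for x in blobs(b,(70,120,90),(88,255,255),100)],key=lambda x:x[1][1])
to=sorted(blobs(a,(5,150,120),(20,255,255)),key=lambda x:x[1][0]);so=sorted(blobs(b,(5,150,120),(20,255,255)),key=lambda x:x[1][1])
for n,T,S,z in(('pad',tp,sp,.068),('tag',to,so,.09)):
    for p,q in zip(T,S): print(n,tri(p[1],q[1]).round(3),onplane('top',p[1],z).round(4),onplane('side',q[1],z).round(4))
for n,uv,z in(('jar',(290,249),.04),('rack',(354,248),.03),('dish',(356,147),.04),('bottle',(163,209),.13),):print(n,onplane('top',uv,z).round(3))
E
```

```text
[([250, 207, 23, 23, 419], [261.2, 218.2]), ([378, 212, 23, 24, 424], [389.3, 223.3]), ([313, 219, 24, 24, 434], [324.4, 230.4])]
[([225, 192, 20, 11, 180], [234.6, 197.0]), ([230, 223, 23, 16, 292], [241.1, 230.6]), ([260, 264, 27, 20, 426], [273.2, 273.2])]
pad [0.583 0.119 0.066] [0.5825 0.1194 0.068 ] [0.5822 0.1157 0.068 ]
pad [ 0.571 -0.015  0.067] [ 0.5711 -0.0151  0.068 ] [ 0.5709 -0.0173  0.068 ]
pad [ 0.601 -0.15   0.065] [ 0.6008 -0.1496  0.068 ] [ 0.6002 -0.1537  0.068 ]
tag [0.511 0.118 0.088] [0.5109 0.1176 0.09  ] [0.5103 0.1148 0.09  ]
tag [ 0.5   -0.024  0.09 ] [ 0.5004 -0.0238  0.09  ] [ 0.4995 -0.0246  0.09  ]
tag [ 0.529 -0.156  0.089] [ 0.5295 -0.1554  0.09  ] [ 0.529  -0.1562  0.09  ]
jar [0.528 0.052 0.04 ]
rack [ 0.546 -0.086  0.03 ]
dish [ 0.77  -0.073  0.04 ]
bottle [0.57  0.315 0.13 ]
```

Pad and tag heights and the 72 mm spacing match the text. Next I close the gripper and travel to above the left pad.

>>> carry_out(moves=[0, 2.1, 3.35, -0.4, -0.015, 0, 2.1, 3.35, -0.4, -0.015, 0, 2.1, 3.35, -0.4, -0.015, 0, 2.1, 3.35, -0.4, -0.015, 0, 2.1, 3.35, -0.4, -0.015, 0, 2.1, 3.35, -0.4, -0.015, 0, 2.1, 3.35, -0.4, -0.015, 0, 2.1, 3.35, -0.4, -0.015, 0, 2.1, 3.35, -0.4, -0.015, 0, 2.1, 3.35, -0.4, -0.015], squeeze=20)

```text
clock: 1.1
position: [0.3736, -0.2148, 0.191]
ee_rot: [-0.0, 0.998, 0.068, -0.0]
contact_force: [0.8, -1.0, -0.1]
width: 0.0001
```

>>> carry_out(moves=[0, 2.1, 3.35, -0.4, -0.015, 0, 2.1, 3.35, -0.4, -0.015, 0, 2.1, 3.35, -0.4, -0.015, 0, 2.1, 3.35, -0.4, -0.015, 0, 2.1, 3.35, -0.4, -0.015, 0, 2.1, 3.35, -0.4, -0.015, 0, 2.1, 3.35, -0.4, -0.015, 0, 2.1, 3.35, -0.4, -0.015, 0, 2.1, 3.35, -0.4, -0.015, 0, 2.1, 3.35, -0.4, -0.015])

```text
clock: 2.1
position: [0.5835, 0.1202, 0.1507]
ee_rot: [0.0, 1.0, -0.006, -0.0]
contact_force: [0.2, -1.2, -0.4]
width: -0.0002
```

>>> carry_out(moves=[0, 0, -0.2, -3, 0, 0, -0.1, 0, -3, 0, 0, 0, 0, -1, 0, 0, 0, 0, -0.5, 0, 0, 0, 0, -0.5, 0, 0, 0, 0, -0.5, 0, 0, 0, 0, -0.5, 0, 0, 0, 0, 0, 0, 0, 0, 0, 0, 0, 0, 0, 0, 0, 0])

```text
clock: 3.1
position: [0.583, 0.1164, 0.0636]
ee_rot: [-0.0, 1.0, -0.006, 0.001]
contact_force: [-2.5, 0.0, 8.0]
width: -0.0004
```

```bash
python3 - <<'E'
from h import *
F=[]
for i in range(4): save('side','s2.png'); s=manip.get_state(); F.append(s['contact_force'])
print(np.round(F,2),s['position'])
cv2.imwrite('pics/s2c.png',cv2.resize(cv2.imread('pics/s2.png')[130:330,130:330],(600,600),interpolation=cv2.INTER_CUBIC))
E
```

```text
[[-1.35  0.37  7.92]
 [-3.38 -0.26  8.25]
 [-1.98  0.1   8.92]
 [-3.24 -0.33  6.85]] [0.58299435 0.11645251 0.06361635]
```

View pics/s2c.png

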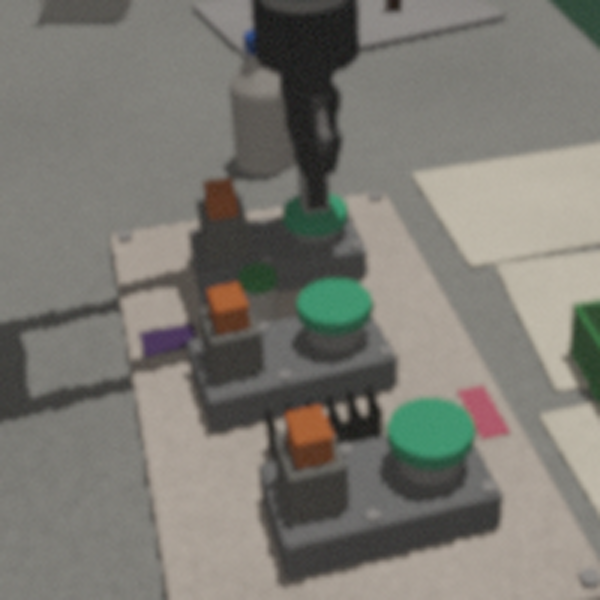

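The fingertips are centred on the left pad: about 8 mm down takes about 8 N, so it's not soft. Next is the middle pad.

>>> carry_out(moves=[0, 0, 0, 4, 0, 0, 0, 0, 1.5, 0, 0, -0.4, -3.3, 0, 0, 0, -0.4, -3.3, 0, 0, 0, -0.4, -3.3, 0, 0, 0, 0, -3.4, 0, 0, 0, 0, 0, -2, 0, 0, 0, 0, -1.5, 0, 0, 0, 0, 0, 0, 0, 0, 0, 0, 0])

```text
clock: 4.3
position: [0.5706, -0.0165, 0.0819]
ee_rot: [0.0, 1.0, -0.006, 0.001]
contact_force: [-0.1, 0.4, 0.9]
width: -0.0001
```

>>> carry_out(moves=[0, 0, 0, -0.5, 0, 0, 0, 0, -0.5, 0, 0, 0, 0, -0.5, 0, 0, 0, 0, -0.5, 0, 0, 0, 0, 0, 0, 0, 0, 0, 0, 0, 0, 0, 0, 0, 0, 0, 0, 0, 0, 0, 0, 0, 0, 0, 0, 0, 0, 0, 0, 0])

```text
clock: 5.3
position: [0.571, -0.0163, 0.0621]
ee_rot: [0.0, 1.0, -0.006, 0.001]
contact_force: [0.5, 1.2, 6.3]
width: 0.0003
```

```bash
python3 - <<'E'
from h import *
F=[]
for i in range(4): save('side','s3.png'); s=manip.get_state(); F.append(s['contact_force'])
print(np.round(F,2),s['position'])
E
```

```text
[[ 0.05  0.69  5.65]
 [ 0.02  1.62  5.83]
 [-0.09  0.6   5.18]
 [-0.27  1.45  5.69]] [ 0.57104235 -0.01627015  0.06211059]
```

The middle pad takes 5.7 N at 9.9 mm, which fits the medium spring. Next is the right pad.

>>> carry_out(moves=[0, 0, 0, 4, 0, 0, 0, 0, 1.5, 0, 0, 1, -3.4, 0, 0, 0, 1, -3.4, 0, 0, 0, 1, -3.4, 0, 0, 0, 0, -3.3, 0, 0, 0, 0, 0, -2, 0, 0, 0, 0, -1.5, 0, 0, 0, 0, 0, 0, 0, 0, 0, 0, 0])

```text
clock: 6.5
position: [0.5999, -0.1512, 0.0809]
ee_rot: [-0.0, 1.0, -0.006, -0.001]
contact_force: [-0.5, 0.6, -0.0]
width: 0.0003
```

>>> carry_out(moves=[0, 0, 0, -0.5, 0, 0, 0, 0, -0.5, 0, 0, 0, 0, -0.5, 0, 0, 0, 0, -0.5, 0, 0, 0, 0, 0, 0, 0, 0, 0, 0, 0, 0, 0, 0, 0, 0, 0, 0, 0, 0, 0, 0, 0, 0, 0, 0, 0, 0, 0, 0, 0])

```text
clock: 7.5
position: [0.6005, -0.1513, 0.0615]
ee_rot: [0.0, 1.0, -0.006, 0.0]
contact_force: [2.0, 0.4, 2.2]
width: 0.0003
```

```bash
python3 - <<'E'
from h import *
F=[]
for i in range(4): save('side','s4.png'); s=manip.get_state(); F.append(s['contact_force'])
print(np.round(F,2),s['position'])
E
```

```text
[[1.16 2.01 2.43]
 [2.3  0.88 2.26]
 [1.46 2.52 1.62]
 [2.61 1.58 2.37]] [ 0.60034846 -0.15141     0.06140086]
```

The right pad takes about 2.2 N at 10.5 mm, so it's clearly the softest. Now I push its tag.

>>> carry_out(moves=[0, 0, 0, 4, 0, 0, 0, 0, 1.5, 0, 0, -3.6, -0.2, 0, 0, 0, -3.5, -0.2, 0, 0, 0, 0, 0, 0, 0, 0, 0, 0, -1.0, 0, 0, 0, 0, 0, 0, 0, 0, 0, 0, 0, 0, 0, 0, 0, 0, 0, 0, 0, 0, 0])

```text
clock: 8.7
position: [0.5298, -0.1555, 0.1062]
ee_rot: [0.0, 1.0, -0.006, -0.0]
contact_force: [0.1, 0.0, 0.2]
width: -0.0002
```

```bash
python3 - <<'E'
from h import *
im=save('side','s5.png'); s=manip.get_state(); print(s['position'],s['contact_force'])
cv2.imwrite('pics/s5c.png',cv2.resize(im[210:330,170:330,::-1],(640,480),interpolation=cv2.INTER_CUBIC))
E
```

```text
[ 0.52968092 -0.15540175  0.10624861] [-0.24430961  0.21799726  0.61730797]
```

View pics/s5c.png

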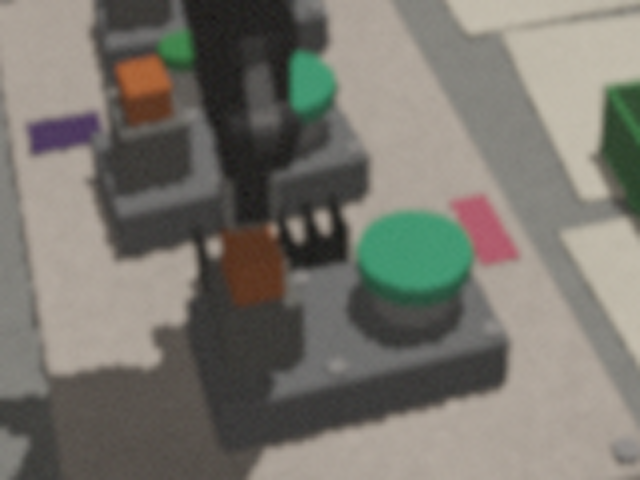

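The fingertips hang above the right tag, at about (250,230) in the crop, and the right pad is back up. I push down.

>>> carry_out(moves=[0, 0, 0, -0.8, 0, 0, 0, 0, -0.5, 0, 0, 0, 0, -0.4, 0, 0, 0, 0, -0.4, 0, 0, 0, 0, -0.4, 0, 0, 0, 0, -0.4, 0, 0, 0, 0, 0, 0, 0, 0, 0, 0, 0, 0, 0, 0, 0, 0, 0, 0, 0, 0, 0])

```text
clock: 9.75
position: [0.5292, -0.1553, 0.0797]
ee_rot: [0.0, 1.0, -0.006, 0.0]
contact_force: [-4.6, 1.8, 18.0]
width: 0.0002
```

At z = 79.7 mm with 18 N the tag is on its end stop. I retract well clear.

>>> carry_out(moves=[0, 0, 0, 3, 0, 0, 0, 0, 4, 0, 0, 0, 0, 4, 0, 0, -3, -4, 2, 0, 0, -4, -3, 0, 0, 0, -4, -3, 0, 0, 0, -4, -3, 0, 0, 0, 0, 0, 0, 0, 0, 0, 0, 0, 0, 0, 0, 0, 0, 0])

```text
clock: 10.75
position: [0.3821, -0.2821, 0.2057]
ee_rot: [-0.0, 1.0, -0.006, 0.0]
contact_force: [-0.5, -0.3, 0.3]
width: -0.0002
```

```bash
python3 - <<'E'
from h import *
a=save('top','t6.png');im=save('side','s6.png'); s=manip.get_state(); print(s['position'],s['contact_force'])
def k(b,i): return sorted([x[1] for x in b],key=lambda x:x[i])
for n,x,i in(('top',a,0),('side',im,1)):
    o=cv2.imread('pics/%s1.png'%n[0])[:,:,::-1]
    for q in(o,x): print(n,k(blobs(q,(5,150,120),(20,255,255),15),i),k(blobs(q,(70,120,90),(88,255,255),100),i))
cv2.imwrite('pics/s6c.png',cv2.resize(im[130:330,130:396,::-1],(798,600),interpolation=cv2.INTER_CUBIC))
E
```

```text
[ 0.38241908 -0.28173079  0.20568932] [ 0.40210644  0.32664343 -0.71359267]
top [[258.3, 251.1], [327.2, 263.8], [393.0, 256.5]] [[261.2, 218.2], [324.4, 230.4], [389.3, 223.3]]
top [[258.3, 251.1], [327.1, 263.8], [391.1, 257.1]] [[261.2, 218.2], [324.4, 230.4], [389.3, 223.3]]
side [[202.8, 193.0], [205.3, 229.0], [232.4, 271.5]] [[234.6, 197.0], [241.1, 230.6], [273.2, 273.2]]
side [[202.7, 193.2], [205.3, 229.3], [232.6, 277.9]] [[234.5, 197.3], [241.0, 230.8], [273.2, 273.6]]
```

View pics/s6c.png

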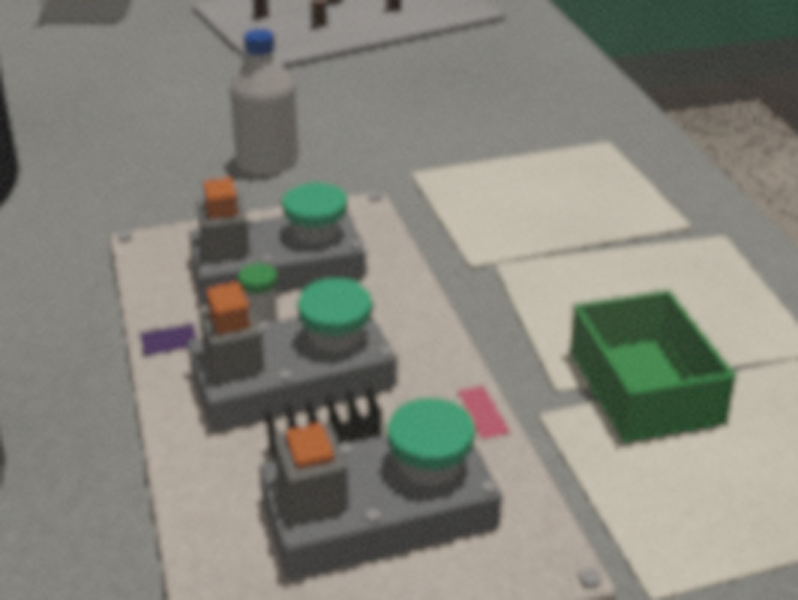

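The right tag, at (310,443) in the crop, is down. The other two tags and all three pads haven't moved, and nothing else looks disturbed. I hand in.

```bash
python3 -c "
from rig import manip
print(manip.sign_off())"
```

```text
the job is handed in; nothing more can be done
None
```

The right pad was the softest, so I pushed the right unit's tag down and handed the job in. I pressed the pads from left to right with closed fingertips:

| Pad | Force | Depth | Reading |
|---|---|---|---|
| Left | about 8 N | 8.4 mm | stiffest |
| Middle | about 5.7 N | 9.9 mm | medium |
| Right | about 2.2 N | 10.5 mm | softest |

**Tag:** The fingertips reached z = 79.7 mm at 18 N, which matches the tag being fully down at 80 mm. The side picture confirms it, with the tag about 6 px lower than at the start.

**Last checks:** The other two tags and all three pads are within 0.4 px of where they started in both views. The jar, rack, dish and bottle look undisturbed, though I checked those by eye only. The arm was clear of everything, at about 10.9 s of the 45 s allowed, and no check failed or disagreed.

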